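Put away the dried board and pot mat

ROBOT

A 6-joint arm with a two-finger parallel gripper is mounted at the origin on the work surface. World frame = base frame: x ahead of the robot, y to its left, z up, the work surface at z = 0. Lengths are in mm, angles in rad, forces in N, time in s.
With the tool pointing down it reaches from about 400 to 925 mm from the base axis. Payload 12.5 kg.
Tool frame: the origin (TCP) lies midway between the tips of the shut fingers; the grasp point (between the pads) lies 19 mm behind it; z points along the fingers, y is the line along which they close (so a half turn about z gives the same grasp; the last joint's range is limited). The gripper opens to 95 mm and grips with 3 to 60 N. Pads are 20 mm wide; open, the fingers measure 119 mm over their backs; the gripper's body (75 mm by 180 mm) begins 59 mm behind the grasp point.
Start: joints at [1.167, 0.491, 1.559, -0, 1.092, -0.106], TCP at [183.369, 597.514, 214.661] pointing down, gripper open.
Joint ranges: [-3.1, 3.1], [-0.84, 2.19], [0.05, 2.79], [-1.13, 4.28], [0.06, 2.93], [-2.69, 2.69]. Speed limits (rad/s): [2.22, 2.22, 2.79, 3.14, 3.14, 3.14].

INTERFACE

Orientations are given as [roll, pitch, yaw] about the fixed x, y, z axes, in that order (R = Rz(yaw) Ry(pitch) Rx(roll)).
In Python, from cell import env gives the robot as it stands.
- The arm moves only by the tool carry_out, never from a script. Its argument "series" is a list of rows, each a list of 4 numbers: the shift along the world's x, y, z normalised to -1 to 1, where 1 is 5 cm, then the turn about the world's z normalised to -1 to 1, where 1 is 6 degrees. In form: [[x, y, z, turn], ...]. A call has exactly 5 rows; each row shifts and turns the commanded pose from where the row before left it; what a row does not reach is not made up. A row lasts 1/10 s, in which the tool goes at most 50 mm and 8.59 degrees, less where a joint would pass 70% of its speed; a pose out of reach is approached as far as the arm can. A call with a number of a shift or a turn outside -1 to 1 is refused whole. A call with a gripper value outside its range is refused whole. "fingers" is the closure, from -1 (fully open) to 1 (shut), set as the call begins (left out, the last holds). The fingers move at their own pace and stop on an object; the grip force is fixed at half the most. Time passes only in rows, so rows that do not move let the fingers close, or fill a call up. It gives the time, the measured TCP pose, the force, the opening and the grip force at its end, in the units of the state.
- env.state(): the state, without advancing time (a new reading comes with each control period).
- env.read_camera(name): name is "side" or "top" or "wrist"; returns the picture (384x512x3 uint8, red, green, blue); there is no depth.
- env.calibration(name): a dict with "K" (3x3 intrinsics, pixels), "pose" (4x4, takes a point from camera to world coordinates). Camera axes: x right, y down, z forward; pixel columns grow to the right and rows downward; lengths in mm; the calibration is good to about 2 mm. A picture is of the moment at which its call begins: read the wrist's pose just before it. calibration takes no time and is no camera call; for the wrist camera it gives the pose at the moment of the call.
- env.job_done(): hands the job in; it is judged then, once.
Trained networks look in the newest picture that a camera, given by its name, has taken for a name from the list of things; names that differ only in an ending like _2 or _b are one class to them, and where a whole thing is asked for, a point or a joint stands for the part that bears it (a point fixed in the world has none). Each returns a list of dicts, best first, with "conf" (0 to 1); they miss things now and then, are a little off and sometimes report something else, mostly with a low value. They report only what shows in the picture. A call takes as long as a camera call. They do not tell look-alikes from the thing itself.
- env.look_for(camera, label): "position" ([row, column] as shares, 0 to 1, of the picture: columns of its width, rows of its height, amid what is visible of it).
The state is a dict: "t": time; "joints": joint angles; "qvel": joint speeds; "tau": joint torques, N m; "eef_pos": TCP position; "tcp_rot": TCP orientation; "ft_force": force on the tool from outside, world axes, zero at the start; "moment": the same for the moment, N m; "opening": opening from 0.0 (shut) to 1.0 (fully open); "grip_force": force on a finger pad.
Only numpy, scipy, OpenCV 4.12 (cv2) and the standard library are available. Lean on these libraries where they do the work, as an engineer would, in place of code of your own. Each camera call takes 0.05 s, during which the arm holds its last target. There are 200 camera calls.

TASK

Put the two dried things away from their drying rests: stand the small wooden chopping board upright on its short edge in the empty slot of the wooden rack, right down on the slot floor and about centred along the slot, and hang the cork pot mat by its hole on the steel stand's peg. Lower both into place rather than dropping them, and leave everything else on the counter where it is.

Things in the scene. Friction and masses are not known exactly. Their poses are not given: they have to be found in the camera images.
- board: Loose plain wooden chopping board, 150 mm tall (its z), 120 mm wide (its y), 12 mm thick (its x), 0.11 to 0.22 kg, with two dark cross bands. Origin: middle of its lower short edge; z points up the board, x is its face normal. At the start it leans 0.4 rad from vertical towards the robot in one of the two drying rests (its z leans to the rest's -x).
- trivet: Loose cork pot mat, a plate 140 mm tall (its z), 110 mm wide (its y), 12 mm thick (its x), about 0.07 kg, with one round 28 mm through hole (axis x) on its centre line. Origin: middle of its lower edge; z points up the plate. The hole centre is 85 mm above the lower edge, 55 mm below the upper edge. It leans 0.4 rad like the board, in the other rest.
- trivet_hole (a point): Centre of the cork mat's 28 mm hole; axes as trivet.
- rest_a_ledge (a point): White plastic drying rest (fixed), 80 mm wide: a V with a back panel on the robot's side (-x), leaning 0.4 rad to the robot, 77 mm up along the leaning plate, and an 18 mm lip facing it, 12 mm clear of the plate. Point: where the plate's lower edge stands, 35 mm above the counter; z up, +x from panel to lip. Pull the plate out upwards along its own plane.
- rest_b_ledge (a point): Second drying rest, the same as the first.
- slot (a point): Middle of the floor of the empty slot of the wooden rack (fixed), 12 mm above the counter. Slot: 17 mm wide (x), 120 mm long (y, open ends), 46 mm deep, divider tops 58 mm above the counter, edges rounded. z is up. It is the slot on the rack's -x (robot) side; the two other slots, 31 and 62 mm along +x, hold fixed white saucers reaching 127 mm above the counter.
- peg_mid (a point): Steel peg stand (fixed): a level 10 mm round peg with a 14 mm ball on its free end, axis 150 mm above the counter, pointing to this point's -x (towards the robot). Point: on the peg axis, halfway; the root, at an 18 mm square column 165 mm high, is 36 mm along +x; z is up. Round foot below, 110 mm across, 12 mm high.
- peg_tip (a point): Outermost point of the peg's end ball, on the peg axis, 46 mm along -x from the middle; axes as peg_mid.
- steel_bowl: Steel bowl, 190 mm across, 75 mm high; origin under its centre. Leave alone.
- rice_bowl_a: White ceramic rice bowl, 110 mm across, 58 mm high; origin under its centre. Leave alone.
- rice_bowl_b: A second rice bowl, the same. Leave alone.
- lid: Round grey lid with a knob, 160 mm across, 28 mm high, flat on the counter; origin under its centre. Leave alone.
- cup: White mug, 74 mm across, 85 mm high; origin under its centre. Leave alone.
Mind the look-alikes: they are no part of the job. Leave any purple look-alike of the part that bears slot alone.

How it is judged:
By the outcome, as a careful person would: the job done as asked, in the order asked, and still so for the second after the job is handed in, with the robot touching nothing.
It also fails if it takes over 59 s, if anything falls off the work surface, if the arm or the gripper's body presses on something with over 40 N, if the wrist force passes 120 N, or if a joint passes its speed limit or range.

## Working session

There is one attempt and no reset: what is moved stays moved. The work goes in short steps, Python scripts to look and compute and a tool call to move; the robot and the scene stay as the last step left them, time stands still between calls to the robot, and variables do not carry over. Pictures are saved under pics/ and viewed, at most 14 in all, crops included, and the job is handed in when it is done.

Besides the shell and the picture viewer there is one more tool, called after ">>>" by a JSON object that holds its "name" and its "arguments", one argument or row to a line. carry_out: Moves the arm, as the interface text tells. Its arguments: {"type":"object","properties":{"series":{"type":"array","items":{"type":"array","items":{"type":"number","minimum":-1,"maximum":1}}},"fingers":{"type":"number"}},"required":["series"]}

```bash
mkdir -p pics; ls
cat > h.py <<'E'
import numpy as np, cv2
from cell import env
def shot(c,f=None):
    cal=env.calibration(c); im=env.read_camera(c)
    if f: cv2.imwrite('pics/'+f,cv2.cvtColor(im,cv2.COLOR_RGB2BGR))
    return im,np.array(cal['K']),np.array(cal['pose'])
def proj(K,T,p):
    p=np.atleast_2d(p); q=(p-T[:3,3])@T[:3,:3]; q=q@K.T
    return q[:,:2]/q[:,2:]
def atz(K,T,uv,z):
    d=T[:3,:3]@np.linalg.inv(K)@np.array([uv[0],uv[1],1.]); return T[:3,3]+d*(z-T[2,3])/d[2]
E
python3 - <<'E'
from h import *
for c in ('top','side'):
    im,K,T=shot(c,c+'0.png'); print(c,K.round(1).tolist(),T.round(3).tolist())
    for l in ('board','trivet','trivet_hole','rest_a_ledge','slot','peg_mid','peg_tip'):
        print(l,[(round(d['conf'],2),round(d['position'][1]*512),round(d['position'][0]*384)) for d in env.look_for(c,l)][:3])
print(env.state())
E
```

```text
pics
top [[464.4, 0.0, 258.4], [0.0, 464.4, 191.8], [0.0, 0.0, 1.0]] [[0.004, -0.991, 0.133, 371.286], [-1.0, -0.007, -0.018, 31.92], [0.018, -0.133, -0.991, 1335.901], [0.0, 0.0, 0.0, 1.0]]
board [(0.55, 296, 215)]
trivet [(0.68, 214, 223)]
trivet_hole [(0.92, 212, 229)]
rest_a_ledge [(0.94, 291, 197), (0.52, 158, 184)]
slot [(0.87, 157, 184), (0.83, 139, 112), (0.42, 378, 175)]
peg_mid [(0.89, 376, 180), (0.4, 289, 198)]
peg_tip [(0.65, 379, 174)]
side [[423.5, 0.0, 257.1], [0.0, 423.5, 195.6], [0.0, 0.0, 1.0]] [[0.972, -0.171, 0.159, 393.0], [-0.233, -0.68, 0.695, -688.46], [-0.011, -0.713, -0.701, 838.686], [0.0, 0.0, 0.0, 1.0]]
board [(0.84, 237, 240)]
trivet [(0.81, 208, 181)]
trivet_hole [(0.7, 215, 206), (0.63, 207, 178), (0.18, 189, 356)]
rest_a_ledge [(0.71, 242, 268)]
slot [(0.96, 300, 134), (0.7, 363, 268), (0.66, 241, 155)]
peg_mid [(0.57, 320, 343)]
peg_tip [(0.63, 322, 347)]
{'t': 0.8, 'joints': array([ 1.16738045e+00,  4.90879600e-01,  1.55890363e+00,  1.65281555e-05,
        1.09170612e+00, -1.05583428e-01]), 'qvel': array([-0.00041397,  0.00025815, -0.00065239,  0.00035105,  0.00053087,
       -0.00101489]), 'tau': array([ 1.12276691e-04, -6.12424707e+01, -2.58405429e+01,  6.93618483e-02,
        4.47166432e-02,  4.04947184e-05]), 'eef_pos': array([183.37556433, 597.50810668, 214.67236951]), 'tcp_rot': array([ 3.14148838e+00, -3.69950128e-06,  2.84375258e+00]), 'ft_force': array([-0.56019367,  0.45089866, -0.22726499]), 'moment': array([ 0.05676651, -0.0422519 , -0.00260463]), 'grip_force': 0.0, 'opening': 0.9969903704529898}
```

View pics/top0.png

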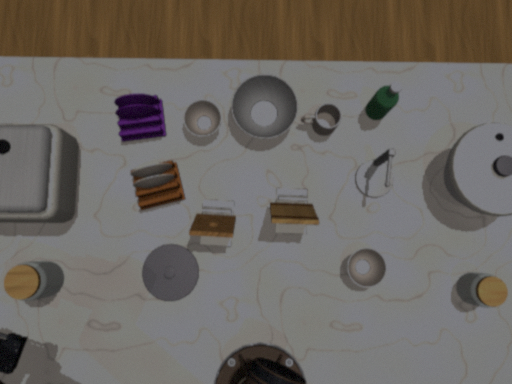

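View pics/side0.png

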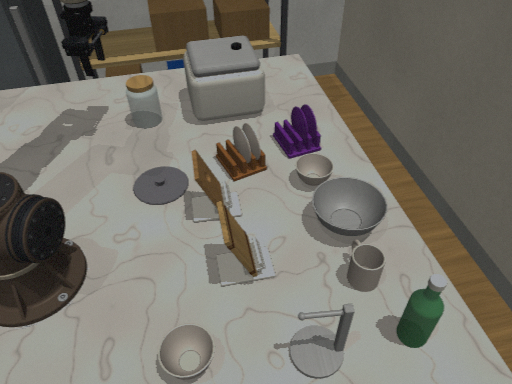

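The top view shows the board at (294,213), the mat at (213,225), the brown rack at (157,185), the purple look-alike rack at (140,117) and the peg stand at (376,178). The side view agrees. Next I'll compute rough positions.

Run:
```python
from h import *
K=np.array(env.calibration('top')['K']);T=np.array(env.calibration('top')['pose'])
for n,uv,z in [('boardtopL',(270,208),170),('boardtopR',(318,210),170),('trivL',(190,219),160),('trivR',(235,219),160),('rackfloor-ish',(160,200),58),('rackL',(140,208),58),('rackR',(184,199),58),('pegroot',(391,152),150),('pegtip',(366,206),150),('foot',(374,180),12)]:
    print(n,atz(K,T,uv,z).round())
c=env.calibration('wrist');P=np.array(c['pose']);s=env.state()
print(np.array(c['K']).round(1).tolist(),P.round(3).tolist())
from scipy.spatial.transform import Rotation as R
Rt=R.from_euler('xyz',s['tcp_rot']).as_matrix();print('cam in tcp',(Rt.T@(P[:3,3]-s['eef_pos'])).round(1),(Rt.T@P[:3,:3]).round(3).tolist())
im=cv2.imread('pics/top0.png');a=im[60:260,110:420]
cv2.imwrite('pics/top0z.png',cv2.resize(a,(800,516),interpolation=cv2.INTER_CUBIC))
```

```text
boardtopL [487. -18. 170.]
boardtopR [ 482. -140.  170.]
trivL [459. 183. 160.]
trivR [459.  70. 160.]
rackfloor-ish [518. 280.  58.]
rackL [496. 335.  58.]
rackR [521. 214.  58.]
pegroot [ 638. -337.  150.]
pegtip [ 495. -267.  150.]
foot [ 586. -327.   12.]
[[319.8, 0.0, 255.8], [0.0, 319.8, 191.0], [0.0, 0.0, 1.0]] [[0.294, 0.927, 0.234, 118.366], [0.956, -0.285, -0.072, 618.325], [-0.0, 0.245, -0.97, 385.34], [0.0, 0.0, 0.0, 1.0]]
cam in tcp [  68.3    0.8 -170.7] [[-0.0, -0.97, -0.245], [1.0, -0.0, -0.0], [0.0, -0.245, 0.97]]
```

View pics/top0z.png

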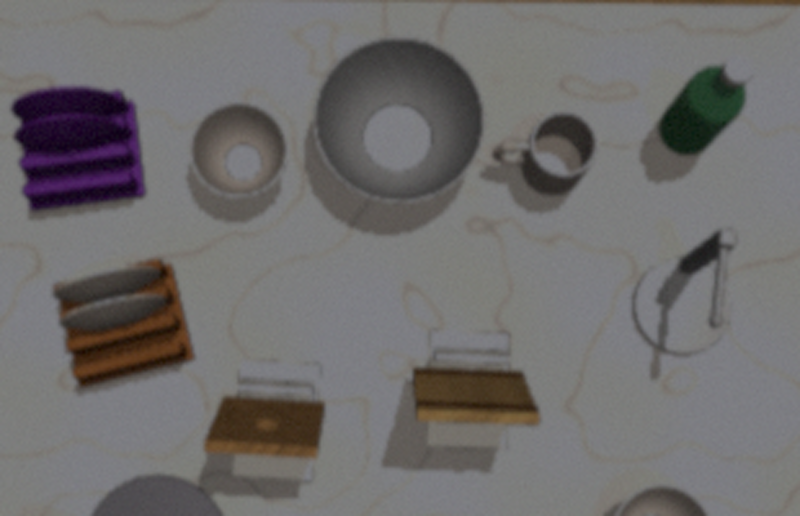

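>>> {"name": "carry_out", "arguments": {
  "series": [
    [0.2,-0.2,0.5,-0.8],
    [0.45,-0.45,0.2,-0.8],
    [0.45,-0.45,0.2,-0.8],
    [0.45,-0.45,0.2,-0.8],
    [0.45,-0.45,0.2,-0.8]
  ],
  "fingers": -1
}}

```text
t: 1.3
eef_pos: [284.1, 496.6, 280.2]
tcp_rot: [3.141, 0.0, 2.422]
ft_force: [0.1, 1.1, 0.2]
opening: 1.005
grip_force: 0.0
```

>>> {"name": "carry_out", "arguments": {
  "series": [
    [0.45,-0.45,0.1,-0.8],
    [0.45,-0.45,0.1,-0.8],
    [0.45,-0.45,0.1,-0.8],
    [0.45,-0.45,0.1,-0.8],
    [0.45,-0.45,0.1,-0.8]
  ]
}}

```text
t: 1.8
eef_pos: [396.6, 384.0, 305.0]
tcp_rot: [3.141, -0.0, 2.003]
ft_force: [0.9, 0.9, 0.6]
opening: 0.999
grip_force: 0.0
```

>>> {"name": "carry_out", "arguments": {
  "series": [
    [0.45,-0.45,0,-0.8],
    [0.45,-0.45,0,-0.8],
    [0.45,-0.45,0,-0.8],
    [0.45,-0.45,0,-0.8],
    [0.2,-0.2,0,-0.8]
  ]
}}

```text
t: 2.3
eef_pos: [497.4, 283.2, 304.6]
tcp_rot: [3.141, 0.0, 1.582]
ft_force: [-0.2, 0.2, -0.5]
opening: 1.0
grip_force: 0.0
```

>>> {"name": "carry_out", "arguments": {
  "series": [
    [0,0,0,0],
    [0,0,0,0],
    [0,0,0,0],
    [0,0,0,0],
    [0,0,0,0]
  ]
}}

```text
t: 2.8
eef_pos: [495.4, 285.6, 304.8]
tcp_rot: [3.141, -0.0, 1.589]
ft_force: [-0.2, -0.6, 0.2]
opening: 1.002
grip_force: 0.0
```

Run:
```python
from h import *
im,K,T=shot('wrist','w1.png'); np.savez('w1.npz',K=K,T=T); s=env.state(); print(s['t'],s['eef_pos'],s['tcp_rot'])
print(proj(K,T,[[518,280,58],[459,126,160]]))
```

```text
2.85 [495.49533769 285.45874345 304.755888  ] [ 3.14141271e+00 -3.88144535e-05  1.58845178e+00]
[[272.45603297 168.68982712]
 [220.66467823 318.07457007]]
```

View pics/w1.png

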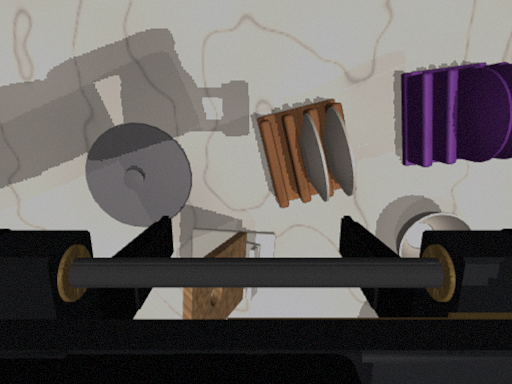

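The wrist view shows the brown rack at (305,150), with its empty slot between the dividers at columns 272 and 293. The lid is at (138,178) and the mat is partly hidden by the fingers at (215,280). Next I'll take pictures of the mat, board and peg in the same way.

>>> {"name": "carry_out", "arguments": {
  "series": [
    [0,-1,0,0],
    [0,-1,0,0],
    [0,-1,0,0],
    [0,-1,0,0],
    [0,-0.7,0,0]
  ]
}}

```text
t: 3.35
eef_pos: [495.5, 47.8, 304.9]
tcp_rot: [3.141, 0.0, 1.587]
ft_force: [0.6, -0.3, -0.5]
opening: 0.996
grip_force: 0.0
```

>>> {"name": "carry_out", "arguments": {
  "series": [
    [0,0,0,0],
    [0,0,0,0],
    [0,0,0,0],
    [0,0,0,0],
    [0,0,0,0]
  ]
}}

```text
t: 3.85
eef_pos: [495.8, 51.0, 304.6]
tcp_rot: [-3.142, -0.0, 1.589]
ft_force: [0.8, -0.4, 0.2]
opening: 0.999
grip_force: 0.0
```

Run:
```python
from h import *
im,K,T=shot('wrist','w2.png'); np.savez('w2.npz',K=K,T=T); print(env.state()['eef_pos'])
```

```text
[495.84115809  50.80503783 304.59505232]
```

>>> {"name": "carry_out", "arguments": {
  "series": [
    [0,-0.8,0,0],
    [0,-1,0,0],
    [0,-1,0,0],
    [0,-0.9,0,0],
    [0,-0.4,0,0]
  ]
}}

```text
t: 4.4
eef_pos: [495.8, -157.8, 304.5]
tcp_rot: [3.142, 0.0, 1.586]
ft_force: [0.4, -0.2, -0.1]
opening: 1.002
grip_force: 0.0
```

>>> {"name": "carry_out", "arguments": {
  "series": [
    [0,0,0,0],
    [0,0,0,0],
    [0,0,0,0],
    [0,0,0,0],
    [0,0,0,0]
  ]
}}

```text
t: 4.9
eef_pos: [496.0, -154.1, 304.8]
tcp_rot: [3.141, 0.0, 1.589]
ft_force: [0.2, -0.4, 0.2]
opening: 1.0
grip_force: 0.0
```

Run:
```python
from h import *
im,K,T=shot('wrist','w3.png'); np.savez('w3.npz',K=K,T=T); print(env.state()['eef_pos'])
```

```text
[ 495.97172482 -154.2569799   304.7897298 ]
```

>>> {"name": "carry_out", "arguments": {
  "series": [
    [0.2,-0.8,0,0],
    [0.2,-1,0,0],
    [0.2,-1,0,0],
    [0.2,-1,0,0],
    [0.2,-0.6,0,0]
  ]
}}

```text
t: 5.45
eef_pos: [545.3, -375.0, 304.2]
tcp_rot: [-3.141, 0.0, 1.586]
ft_force: [-0.1, 0.1, -0.5]
opening: 1.004
grip_force: 0.0
```

>>> {"name": "carry_out", "arguments": {
  "series": [
    [0,0,0,0],
    [0,0,0,0],
    [0,0,0,0],
    [0,0,0,0],
    [0,0,0,0]
  ]
}}

```text
t: 5.95
eef_pos: [545.4, -371.2, 305.2]
tcp_rot: [3.141, 0.0, 1.588]
ft_force: [1.3, -0.2, -0.0]
opening: 1.002
grip_force: 0.0
```

Run:
```python
from h import *
im,K,T=shot('wrist','w4.png'); np.savez('w4.npz',K=K,T=T); print(env.state()['eef_pos'])
# mosaic of w2,w3,w4 upper halves and rack crop x2.5
t=[cv2.imread(f'pics/w{i}.png')[0:300,56:456] for i in (2,3,4)]
r=cv2.resize(cv2.imread('pics/w1.png')[90:215,240:400],(400,300),interpolation=cv2.INTER_CUBIC)
r=cv2.resize(cv2.imread('pics/w1.png')[90:210,240:400],(400,300),interpolation=cv2.INTER_CUBIC)
cv2.imwrite('pics/m.png',np.vstack([np.hstack([r,t[0]]),np.hstack(t[1:])]))
```

```text
[ 545.39310245 -371.36558314  305.13540352]
```

View pics/m.png

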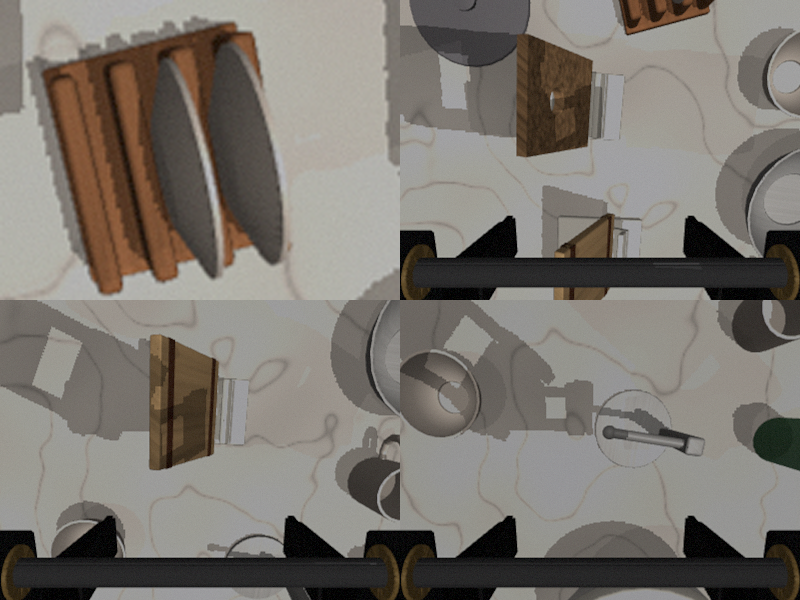

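The mosaic shows four things:
- **Rack (2.5x):** the empty slot lies between the dividers running (65,80)-(108,290) and (122,65)-(165,278).
- **Mat:** top edge at column 517, rows 34-154.
- **Board:** top edge at column 150, rows 335-470.
- **Peg:** ball at (608,433), column top at about (694,444).

I'll fit poses to these and check them with overlays.

```bash
cat >> h.py <<'E'
def load(i):
    d=np.load(f'w{i}.npz'); return d['K'],d['T']
def Rz(a): c,s=np.cos(a),np.sin(a); return np.array([[c,-s,0],[s,c,0],[0,0,1]])
def plate(o,p,lean=.4,z0=35):
    x,y,a=o; c,s=np.cos(lean),np.sin(lean); L=np.array([[c,0,-s],[0,1,0],[s,0,c]])
    return np.asarray(p,float)@(Rz(a)@L).T+[x,y,z0]
def flat(o,p): return np.asarray(p,float)@Rz(o[2]).T+[o[0],o[1],0]
def box(xs,ys,z): return [[xs[0],ys[0],z],[xs[1],ys[0],z],[xs[1],ys[1],z],[xs[0],ys[1],z]]
E
cat > fit.py <<'E'
from h import *
from scipy.optimize import least_squares
def fit(i,f,P,uv,o0):
    K,T=load(i); r=least_squares(lambda o:(proj(K,T,f(o,P))-uv).ravel(),o0,x_scale=[10,10,.1]); 
    print(i,r.x.round(3),'res',r.fun.round(1)); return r.x
B=fit(3,plate,[[-6,60,150],[-6,-60,150],[6,60,0],[6,-60,0]],np.array([[206,35],[206,170],[273,59],[271,154]]),[530,-80,0])
M=fit(2,plate,[[-6,55,140],[-6,-55,140],[6,55,0],[6,-55,0]],np.array([[173,34],[172,154],[247,60],[247,148]]),[530,126,0])
z=lambda u,v:[240+u/2.5,90+v/2.5]
S=fit(1,flat,[[-15.5,60,58],[-15.5,-60,58],[15.5,60,58],[15.5,-60,58]],np.array([z(65,80),z(108,290),z(122,65),z(165,278)]),[518,280,.2])
G=fit(4,flat,[[-39,0,150],[45,0,165]],np.array([[264,133],[350,143]]),[580,-320,0])
np.savez('fit.npz',B=B,M=M,S=S,G=G)
out=[]
def draw(i,c,polys):
    K,T=load(i); x0,y0,k=c; im=cv2.resize(cv2.imread(f'pics/w{i}.png')[y0:y0+300//k,x0:x0+400//k],(400,300),interpolation=cv2.INTER_CUBIC)
    for p in polys: cv2.polylines(im,[np.round((proj(K,T,p)-[x0,y0]+.5)*k).astype(int)],True,(0,255,0),1)
    out.append(im)
draw(1,(250,90,3),[flat(S,box((-22.5,-8.5),(-60,60),58)),flat(S,box((8.5,22.5),(-60,60),58)),flat(S,box((-1,1),(-60,60),12))])
a=np.linspace(0,6.28,24); 
ed=lambda w,h:[[6,-w,0],[6,w,0],[6,w,h],[6,-w,h]]
draw(2,(150,10,2),[plate(M,ed(55,140)),plate(M,[[-6,-55,140],[-6,55,140],[6,55,140],[6,-55,140]]),plate(M,np.c_[0*a+6,14*np.cos(a),85+14*np.sin(a)])])
draw(3,(190,25,2),[plate(B,ed(60,150)),plate(B,[[-6,-60,150],[-6,60,150],[6,60,150],[6,-60,150]])])
draw(4,(230,70,2),[flat(G,[[-46,0,150],[36,0,150]]),flat(G,box((36,54),(-9,9),165)),flat(G,np.c_[55*np.cos(a),55*np.sin(a),0*a+12])])
cv2.imwrite('pics/'+__import__('sys').argv[1],np.vstack([np.hstack(out[:2]),np.hstack(out[2:])]))
E
python3 fit.py ov1.png
```

```text
3 [ 5.12644e+02 -8.23330e+01 -9.00000e-03] res [-1.6 -0.3  0.  -0.1  2.   1.   0.4 -0.5]
2 [ 4.76804e+02  1.27669e+02 -4.30000e-02] res [-0.2  0.   1.1  1.6  1.6 -0.2 -2.8 -2.1]
1 [5.35995e+02 2.88009e+02 2.41000e-01] res [-1.  -1.9  0.7  1.9  0.1 -1.4  0.2  1.9]
4 [ 5.91841e+02 -3.27492e+02 -8.50000e-02] res [-0.4 -0.   0.4  0.1]
```

View pics/ov1.png

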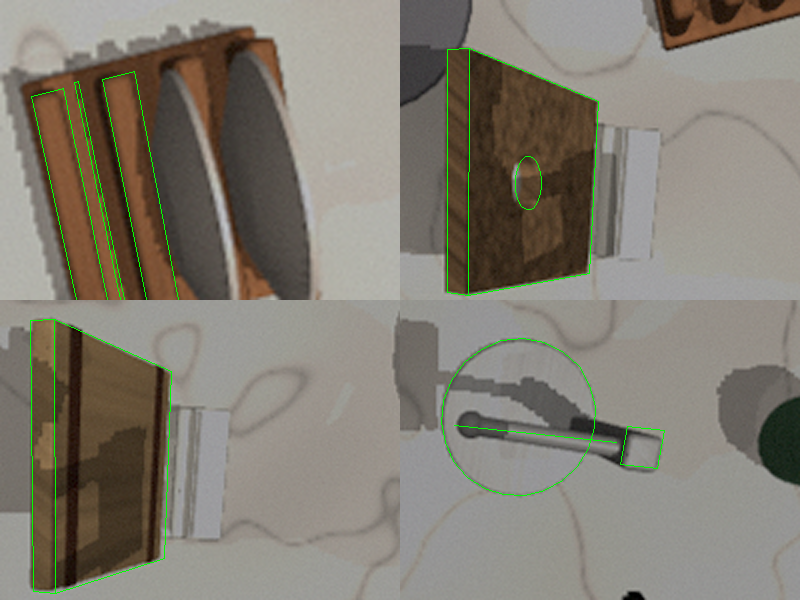

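The overlays match all four things well. I'll go to the board, straddle its top, tip it upright on its ledge and then grip it.

>>> {"name": "carry_out", "arguments": {
  "series": [
    [-0.28,0.9,-0.1,-0.05],
    [-0.28,1,-0.2,-0.05],
    [-0.28,1,-0.2,-0.05],
    [-0.28,1,-0.2,-0.05],
    [-0.28,1,-0.2,-0.05]
  ],
  "fingers": 0.07
}}

```text
t: 6.5
eef_pos: [477.3, -136.0, 261.8]
tcp_rot: [3.141, 0.0, 1.561]
ft_force: [0.6, -0.4, -0.8]
opening: 0.639
grip_force: 0.0
```

>>> {"name": "carry_out", "arguments": {
  "series": [
    [-0.28,0.88,-0.2,0],
    [0,0,-0.4,0],
    [0,0,-0.4,0],
    [0,0,0,0],
    [0,0,0,0]
  ]
}}

```text
t: 7.0
eef_pos: [464.5, -93.9, 212.4]
tcp_rot: [3.141, 0.0, 1.561]
ft_force: [-0.3, 0.0, 1.2]
opening: 0.467
grip_force: 0.0
```

>>> {"name": "carry_out", "arguments": {
  "series": [
    [-0.06,0.23,-0.2,0],
    [0,0,-0.4,0],
    [0,0,-0.4,0],
    [0,0,-0.38,0],
    [0,0,0,0]
  ]
}}

```text
t: 7.5
eef_pos: [460.4, -81.8, 141.3]
tcp_rot: [-3.139, -0.001, 1.561]
ft_force: [-0.1, -0.7, 0.8]
opening: 0.465
grip_force: 0.0
```

>>> {"name": "carry_out", "arguments": {
  "series": [
    [0,0,0,0],
    [0.2,0,0.04,0],
    [0.25,0,0.05,0],
    [0.25,0,0.05,0],
    [0,0,0,0]
  ]
}}

```text
t: 8.0
eef_pos: [498.4, -82.7, 151.1]
tcp_rot: [3.138, 0.001, 1.561]
ft_force: [-0.7, -0.8, -0.2]
opening: 0.463
grip_force: 0.1
```

Run:
```python
from h import *
im,K,T=shot('side','s1.png'); s=env.state(); print(s['eef_pos'],s['ft_force'],s['opening'])
cv2.imwrite('pics/s1z.png',cv2.resize(im[120:300,150:330,::-1],(720,600) if 0 else (600,600),interpolation=cv2.INTER_CUBIC))
```

```text
[497.19558978 -82.50362887 150.6088249 ] [-0.91103608 -0.44014211 -0.40163813] 0.46462624597059227
```

View pics/s1z.png

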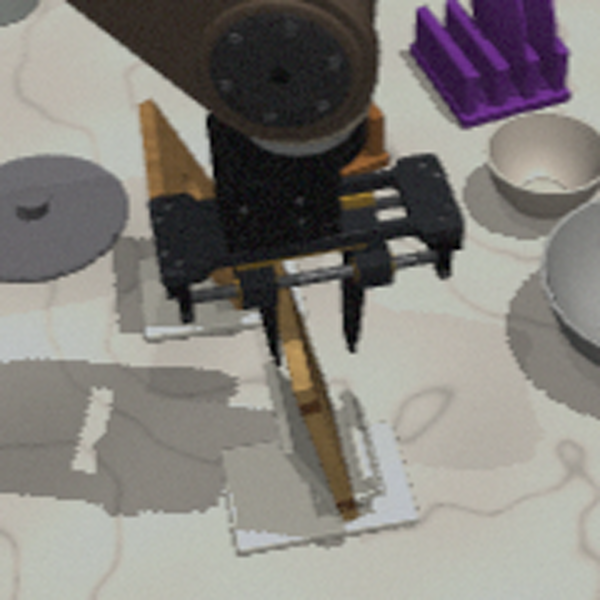

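The side view shows the left finger pushing the board upright, pivoting in its rest. I'll carry on to vertical, then close.

>>> {"name": "carry_out", "arguments": {
  "series": [
    [0.2,0,0.05,0],
    [0.2,0,0.04,0],
    [0.16,0,0,0],
    [0,0,0,0],
    [0,0,0,0]
  ]
}}

```text
t: 8.55
eef_pos: [524.2, -82.4, 154.1]
tcp_rot: [-3.141, -0.0, 1.561]
ft_force: [-0.4, 0.4, -0.1]
opening: 0.466
grip_force: 0.0
```

>>> {"name": "carry_out", "arguments": {
  "series": [
    [-0.08,0,0,0],
    [-0.08,0,0,0],
    [-0.08,0,0,0],
    [0,0,0,0],
    [0,0,0,0]
  ],
  "fingers": 1
}}

```text
t: 9.05
eef_pos: [511.9, -82.5, 154.5]
tcp_rot: [-3.141, -0.0, 1.561]
ft_force: [-5.3, 0.1, 5.1]
opening: 0.126
grip_force: 29.9
```

>>> {"name": "carry_out", "arguments": {
  "series": [
    [0,0,0,0],
    [0,0,0,0],
    [0,0,0,0],
    [0,0,0,0],
    [0,0,0,0]
  ]
}}

```text
t: 9.55
eef_pos: [511.8, -82.4, 154.5]
tcp_rot: [-3.14, -0.0, 1.561]
ft_force: [-3.6, 1.0, 6.1]
opening: 0.128
grip_force: 29.9
```

Gripped flat, with the opening at 12 mm. I'll lift straight up, carry it over the rack and check.

>>> {"name": "carry_out", "arguments": {
  "series": [
    [0,0,0.3,0],
    [0,0,0.6,0],
    [0,0,0.7,0],
    [0,0,0.7,0],
    [0,0,0.7,0]
  ]
}}

```text
t: 10.05
eef_pos: [512.3, -82.4, 305.7]
tcp_rot: [3.141, -0.0, 1.561]
ft_force: [0.3, -0.3, -1.0]
opening: 0.127
grip_force: 30.0
```

>>> {"name": "carry_out", "arguments": {
  "series": [
    [0.06,0.5,0.2,0.3],
    [0.06,0.8,0,0.3],
    [0.06,0.8,0,0.3],
    [0.06,0.8,0,0.3],
    [0.06,0.8,0,0.3]
  ]
}}

```text
t: 10.55
eef_pos: [527.4, 104.2, 314.3]
tcp_rot: [3.141, -0.0, 1.719]
ft_force: [0.4, 0.4, -0.8]
opening: 0.123
grip_force: 30.0
```

>>> {"name": "carry_out", "arguments": {
  "series": [
    [0.06,0.8,0,0.3],
    [0.06,0.8,0,0.3],
    [0.06,0.8,0,0.3],
    [0,0.7,0,0],
    [0,0.4,0,0]
  ]
}}

```text
t: 11.05
eef_pos: [536.1, 280.2, 313.8]
tcp_rot: [-3.142, -0.0, 1.814]
ft_force: [0.4, -0.6, -1.8]
opening: 0.126
grip_force: 30.0
```

>>> {"name": "carry_out", "arguments": {
  "series": [
    [0,0,0,0],
    [0,0,0,0],
    [0,0,0,0],
    [0,0,0,0],
    [0,0,0,0]
  ]
}}

```text
t: 11.55
eef_pos: [536.5, 276.8, 314.5]
tcp_rot: [3.141, -0.0, 1.811]
ft_force: [1.0, 0.5, -1.0]
opening: 0.125
grip_force: 30.0
```

Run:
```python
from h import *
im,K,T=shot('side','s2.png'); im,Kw,Tw=shot('wrist','w5.png');np.savez('w5.npz',K=Kw,T=Tw); s=env.state(); print(s['eef_pos'],s['tcp_rot'],s['ft_force'],s['moment'],s['opening'])
a=cv2.resize(cv2.imread('pics/s2.png')[30:210,180:345],(550,600),interpolation=cv2.INTER_CUBIC)
p=s['eef_pos']; yw=s['tcp_rot'][2]-np.pi/2
pts=np.vstack([flat([p[0],p[1],yw],box((-6,6),(-60,60),z)) for z in (p[2]-119.5,p[2]+30.5)])
for u,v in proj(K,T,pts): cv2.circle(a,(int((u+.5-180)*550/165),int((v+.5-30)*600/180)),3,(0,255,0),1)
cv2.imwrite('pics/s2z.png',a)
```

```text
[536.48246335 277.05353699 314.48559676] [ 3.14124972e+00 -2.60146892e-05  1.81153103e+00] [ 0.28190171  1.06740225 -2.15270073] [-0.09488496  0.06188926 -0.0139246 ] 0.130658422364171
```

View pics/s2z.png

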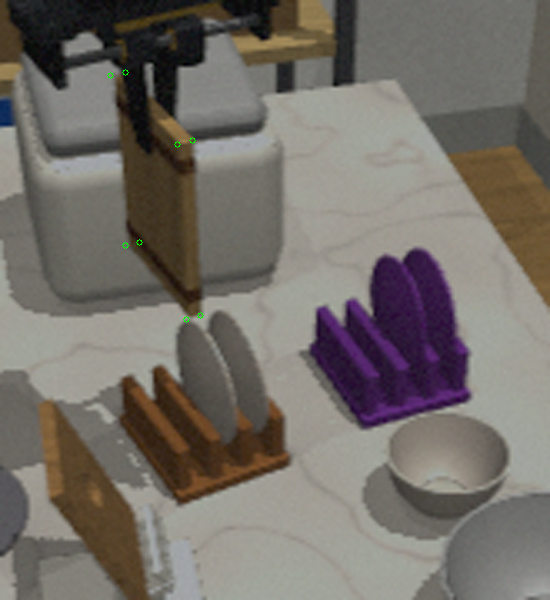

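The board hangs upright over the rack, within about 2 mm of the predicted corners, and nothing has slipped. I'll shift 11 mm in y, lower to just above the dividers and check alignment.

>>> {"name": "carry_out", "arguments": {
  "series": [
    [0,0.22,-0.3,0],
    [0,0,-0.5,0],
    [0,0,-0.6,0],
    [0,0,-0.6,0],
    [0,0,-0.5,0]
  ]
}}

```text
t: 12.15
eef_pos: [535.6, 288.9, 186.7]
tcp_rot: [-3.14, 0.0, 1.812]
ft_force: [0.3, 0.1, -1.7]
opening: 0.124
grip_force: 30.0
```

>>> {"name": "carry_out", "arguments": {
  "series": [
    [0,0,0,0],
    [0,0,0,0],
    [0,0,0,0],
    [0,0,0,0],
    [0,0,0,0]
  ]
}}

```text
t: 12.65
eef_pos: [536.6, 288.7, 190.3]
tcp_rot: [3.14, -0.0, 1.812]
ft_force: [0.5, 0.3, -0.7]
opening: 0.126
grip_force: 30.0
```

```bash
cat > chk.py <<'E'
from h import *
import sys
n=sys.argv[1]
im,K,T=shot('side',f's{n}.png'); w,Kw,Tw=shot('wrist',f'w{n}.png'); s=env.state(); p=s['eef_pos']; print(p,s['tcp_rot'],s['ft_force'])
S=np.load('fit.npz')['S']
def dr(im,K,T,c,polys,size):
    x0,y0,x1,y1=c; a=cv2.resize(im[y0:y1,x0:x1,::-1],size,interpolation=cv2.INTER_CUBIC); f=[size[0]/(x1-x0),size[1]/(y1-y0)]
    for q in polys: cv2.polylines(a,[np.round((proj(K,T,q)-[x0,y0]+.5)*f).astype(int)],True,(0,255,0),1)
    return a
po=[flat(S,box((-22.5,-8.5),(-60,60),58)),flat(S,box((8.5,22.5),(-60,60),58))]
b=[flat([p[0],p[1],s['tcp_rot'][2]-np.pi/2],box((-6,6),(-60,60),p[2]-119.5))]
cv2.imwrite(f'pics/c{n}.png',np.hstack([dr(im,K,T,(200,100,290,200),po,(400,444)),dr(w,Kw,Tw,(130,20,384,284),po+b,(400,444))]))
E
python3 chk.py 6
```

```text
[536.46011869 288.59681705 189.96711988] [ 3.14052213e+00 -1.49796772e-04  1.81224571e+00] [ 0.45330995  0.07799162 -1.00449965]
```

View pics/c6.png

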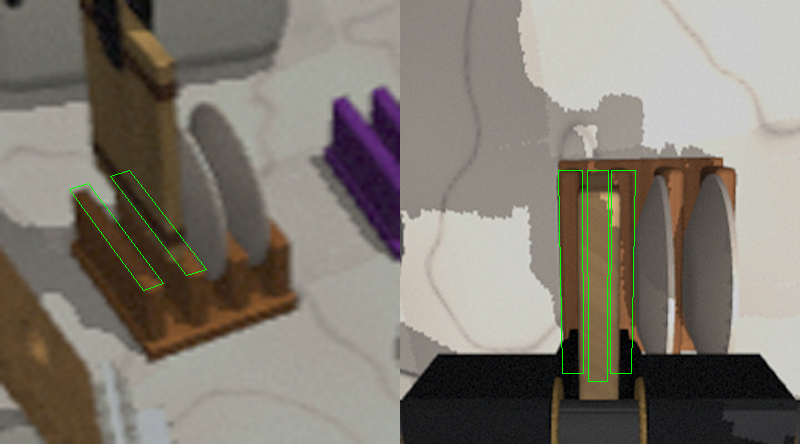

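The board is centred over the slot to within about 1 mm and the yaw matches. I'll lower it slowly.

>>> {"name": "carry_out", "arguments": {
  "series": [
    [-0.01,0,-0.15,0],
    [0,0,-0.15,0],
    [0,0,-0.15,0],
    [0,0,-0.15,0],
    [0,0,-0.1,0]
  ]
}}

```text
t: 13.25
eef_pos: [535.6, 288.4, 153.2]
tcp_rot: [-3.141, 0.0, 1.812]
ft_force: [-0.3, -0.6, -1.0]
opening: 0.121
grip_force: 30.0
```

>>> {"name": "carry_out", "arguments": {
  "series": [
    [0,0,-0.12,0],
    [0,0,-0.1,0],
    [0,0,-0.08,0],
    [0,0,0,0],
    [0,0,0,0]
  ]
}}

```text
t: 13.75
eef_pos: [535.9, 288.6, 139.4]
tcp_rot: [3.141, -0.0, 1.812]
ft_force: [0.2, 1.2, -0.6]
opening: 0.125
grip_force: 30.0
```

>>> {"name": "carry_out", "arguments": {
  "series": [
    [0,0,-0.04,0],
    [0,0,-0.04,0],
    [0,0,-0.04,0],
    [0,0,0,0],
    [0,0,0,0]
  ]
}}

```text
t: 14.25
eef_pos: [535.8, 288.6, 133.3]
tcp_rot: [3.142, 0.0, 1.812]
ft_force: [0.7, -0.2, -0.9]
opening: 0.123
grip_force: 30.0
```

>>> {"name": "carry_out", "arguments": {
  "series": [
    [0,0,-0.02,0],
    [0,0,-0.02,0],
    [0,0,0,0],
    [0,0,0,0],
    [0,0,0,0]
  ]
}}

```text
t: 14.75
eef_pos: [535.9, 288.6, 131.4]
tcp_rot: [3.141, 0.0, 1.812]
ft_force: [0.7, 0.6, -1.2]
opening: 0.125
grip_force: 30.0
```

>>> {"name": "carry_out", "arguments": {
  "series": [
    [0,0,-0.02,0],
    [0,0,0,0],
    [0,0,-0.02,0],
    [0,0,0,0],
    [0,0,0,0]
  ]
}}

```text
t: 15.25
eef_pos: [536.0, 288.5, 129.6]
tcp_rot: [3.141, 0.0, 1.812]
ft_force: [-1.0, -1.3, 2.2]
opening: 0.121
grip_force: 30.0
```

>>> {"name": "carry_out", "arguments": {
  "series": [
    [0,0,-0.02,0],
    [0,0,0,0],
    [0,0,0,0],
    [0,0,0,0],
    [0,0,0,0]
  ]
}}

```text
t: 15.75
eef_pos: [536.2, 288.5, 129.5]
tcp_rot: [3.14, 0.0, 1.812]
ft_force: [-1.8, -3.3, 11.3]
opening: 0.128
grip_force: 30.0
```

The board touched the floor, at about 11 N. I'll open the fingers slightly and rise.

>>> {"name": "carry_out", "arguments": {
  "series": [
    [0,0,0.01,0],
    [0,0,0.01,0],
    [0,0,0,0],
    [0,0,0,0],
    [0,0,0,0]
  ],
  "fingers": 0.45
}}

```text
t: 16.25
eef_pos: [535.8, 288.6, 129.2]
tcp_rot: [-3.141, 0.0, 1.812]
ft_force: [-0.1, 0.1, -0.8]
opening: 0.278
grip_force: 0.0
```

>>> {"name": "carry_out", "arguments": {
  "series": [
    [0,0,0.1,0],
    [0,0,0.3,0],
    [0,0,0.6,0],
    [0,0,0.8,0],
    [0,0,0.8,0]
  ]
}}

```text
t: 16.75
eef_pos: [535.6, 288.4, 260.9]
tcp_rot: [-3.141, 0.0, 1.812]
ft_force: [0.8, 0.2, 1.1]
opening: 0.274
grip_force: 0.0
```

```bash
sed -i "s/(200,100,290,200),po,/(180,100,270,200),po,/" chk.py; python3 chk.py 7
```

```text
[537.3399006  289.25453489 265.13548787] [ 3.13270242e+00 -1.28902222e-03  1.81246307e+00] [ 0.37026961 -0.34316058 -0.20825062]
```

View pics/c7.png

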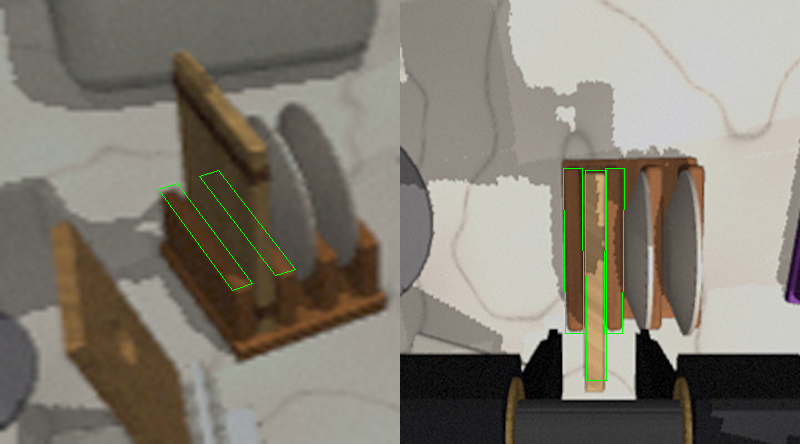

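The board stands in the slot, centred (mosaic right: board at columns 585-607, between the dividers). Now the mat, in the same way.

>>> {"name": "carry_out", "arguments": {
  "series": [
    [-0.3,-0.5,0,-0.54],
    [-0.5,-0.7,0,-0.54],
    [-0.5,-0.7,0,-0.54],
    [-0.5,-0.7,-0.2,-0.54],
    [-0.34,-0.57,-0.3,-0.54]
  ],
  "fingers": 0.07
}}

```text
t: 17.35
eef_pos: [427.3, 128.8, 234.5]
tcp_rot: [3.14, -0.0, 1.527]
ft_force: [1.6, -0.9, -0.9]
opening: 0.465
grip_force: 0.0
```

>>> {"name": "carry_out", "arguments": {
  "series": [
    [0,0,0,0],
    [0,0,-0.2,0],
    [0,0,-0.2,0],
    [0,0,0,0],
    [0,0,0,0]
  ]
}}

```text
t: 17.85
eef_pos: [429.1, 130.6, 213.9]
tcp_rot: [-3.141, 0.0, 1.531]
ft_force: [0.3, 0.5, 0.3]
opening: 0.465
grip_force: 0.0
```

>>> {"name": "carry_out", "arguments": {
  "series": [
    [0,0,-0.4,0],
    [0,0,-0.4,0],
    [0,0,-0.4,0],
    [0,0,-0.4,0],
    [0,0,0,0]
  ]
}}

```text
t: 18.35
eef_pos: [428.2, 130.2, 132.8]
tcp_rot: [-3.138, 0.001, 1.53]
ft_force: [-1.0, -0.2, -0.1]
opening: 0.469
grip_force: 0.0
```

>>> {"name": "carry_out", "arguments": {
  "series": [
    [0.2,0,0.04,0],
    [0.25,-0.01,0.06,0],
    [0.25,-0.01,0.06,0],
    [0.2,-0.01,0.05,0],
    [0.2,-0.01,0.03,0]
  ]
}}

```text
t: 18.85
eef_pos: [485.3, 128.0, 147.3]
tcp_rot: [3.14, -0.0, 1.53]
ft_force: [0.1, -0.1, 0.3]
opening: 0.468
grip_force: 0.0
```

>>> {"name": "carry_out", "arguments": {
  "series": [
    [0.2,-0.02,0,0],
    [0,0,0,0],
    [0,0,0,0],
    [0,0,0,0],
    [0,0,0,0]
  ]
}}

```text
t: 19.35
eef_pos: [493.5, 127.1, 146.3]
tcp_rot: [-3.141, 0.0, 1.53]
ft_force: [0.1, -0.3, -0.9]
opening: 0.467
grip_force: 0.0
```

>>> {"name": "carry_out", "arguments": {
  "series": [
    [-0.12,0,0,0],
    [-0.11,0,0,0],
    [-0.11,0,0,0],
    [0,0,0,0],
    [0,0,0,0]
  ],
  "fingers": 1
}}

```text
t: 19.85
eef_pos: [476.4, 127.1, 146.5]
tcp_rot: [-3.141, 0.0, 1.53]
ft_force: [-4.4, -0.1, 6.7]
opening: 0.131
grip_force: 29.9
```

>>> {"name": "carry_out", "arguments": {
  "series": [
    [0,0,0,0],
    [0,0,0,0],
    [0,0,0,0],
    [0,0,0,0],
    [0,0,0,0]
  ]
}}

```text
t: 20.35
eef_pos: [476.3, 127.1, 146.5]
tcp_rot: [-3.14, 0.0, 1.529]
ft_force: [-3.7, 0.2, 6.7]
opening: 0.125
grip_force: 29.9
```

>>> {"name": "carry_out", "arguments": {
  "series": [
    [0,0,0.3,0],
    [0,0,0.5,0],
    [0,0,0.6,0],
    [0,0,0.6,0],
    [0,-0.4,0.5,0]
  ]
}}

```text
t: 20.85
eef_pos: [477.1, 107.9, 272.9]
tcp_rot: [3.14, -0.0, 1.531]
ft_force: [0.8, -0.8, 0.1]
opening: 0.122
grip_force: 30.0
```

>>> {"name": "carry_out", "arguments": {
  "series": [
    [0.06,-0.8,0,-0.08],
    [0.06,-0.9,0,-0.08],
    [0.06,-0.9,0,-0.08],
    [0.06,-0.9,0,-0.08],
    [0.06,-0.9,0,-0.08]
  ]
}}

```text
t: 21.35
eef_pos: [491.8, -114.9, 271.4]
tcp_rot: [3.141, 0.0, 1.487]
ft_force: [1.0, 0.4, -1.0]
opening: 0.125
grip_force: 30.0
```

>>> {"name": "carry_out", "arguments": {
  "series": [
    [0.06,-0.9,0,0],
    [0.06,-0.9,0,0],
    [0.06,-0.9,0,0],
    [0.06,-0.8,0,0],
    [0.06,-0.5,0,0]
  ]
}}

```text
t: 21.85
eef_pos: [506.6, -315.9, 270.9]
tcp_rot: [-3.141, 0.0, 1.486]
ft_force: [-0.1, 1.1, -1.1]
opening: 0.123
grip_force: 30.0
```

>>> {"name": "carry_out", "arguments": {
  "series": [
    [0,0,0,0],
    [0,0,0,0],
    [0,0,0,0],
    [0,0,0,0],
    [0,0,0,0]
  ]
}}

```text
t: 22.35
eef_pos: [507.0, -312.1, 271.7]
tcp_rot: [3.141, 0.0, 1.489]
ft_force: [0.4, -0.5, -0.8]
opening: 0.127
grip_force: 30.0
```

>>> {"name": "carry_out", "arguments": {
  "series": [
    [0,-0.16,-0.3,0],
    [0,0,-0.45,0],
    [0,0,-0.5,0],
    [0,0,-0.45,0],
    [0,0,-0.25,0]
  ]
}}

```text
t: 22.85
eef_pos: [506.1, -320.7, 171.2]
tcp_rot: [-3.139, -0.002, 1.488]
ft_force: [0.0, 1.1, -1.1]
opening: 0.126
grip_force: 30.0
```

>>> {"name": "carry_out", "arguments": {
  "series": [
    [0,0,0,0],
    [0,0,0,0],
    [0,0,0,0],
    [0,0,0,0],
    [0,0,0,0]
  ]
}}

```text
t: 23.35
eef_pos: [507.0, -321.1, 174.5]
tcp_rot: [3.141, 0.001, 1.488]
ft_force: [-0.8, -0.6, -0.9]
opening: 0.123
grip_force: 30.0
```

```bash
cat > chk2.py <<'E'
from h import *
import sys
n=sys.argv[1]
im,K,T=shot('side',f's{n}.png'); w,Kw,Tw=shot('wrist',f'w{n}.png'); s=env.state(); p=s['eef_pos']; print(p,s['tcp_rot'],s['ft_force'])
G=np.load('fit.npz')['G'];a=np.linspace(0,6.28,30);o=[p[0],p[1],s['tcp_rot'][2]-np.pi/2]
def dr(im,K,T,c,polys,size):
    x0,y0,x1,y1=c; A=cv2.resize(im[y0:y1,x0:x1,::-1],size,interpolation=cv2.INTER_CUBIC); f=[size[0]/(x1-x0),size[1]/(y1-y0)]
    for q in polys: cv2.polylines(A,[np.round((proj(K,T,q)-[x0,y0]+.5)*f).astype(int)],True,(0,255,0),1)
    return A
h=p[2]-24.6
po=[flat(G,[[-46,0,150],[36,0,150]]),flat(G,box((36,54),(-9,9),165)),flat(o,np.c_[0*a-6,14*np.cos(a),h+14*np.sin(a)]),flat(o,[[-6,-55,h-85],[-6,55,h-85],[-6,55,h+55],[-6,-55,h+55]])]
cv2.imwrite(f'pics/d{n}.png',np.hstack([dr(im,K,T,(240,224,400,384),po,(400,400)),dr(w,Kw,Tw,(176,50,416,290),po,(400,400))]))
E
python3 chk2.py 8
```

```text
[ 506.90717201 -321.00593141  174.252052  ] [3.14095687e+00 4.07791767e-04 1.48770080e+00] [-0.53619118  0.47768023 -0.37986716]
```

View pics/d8.png

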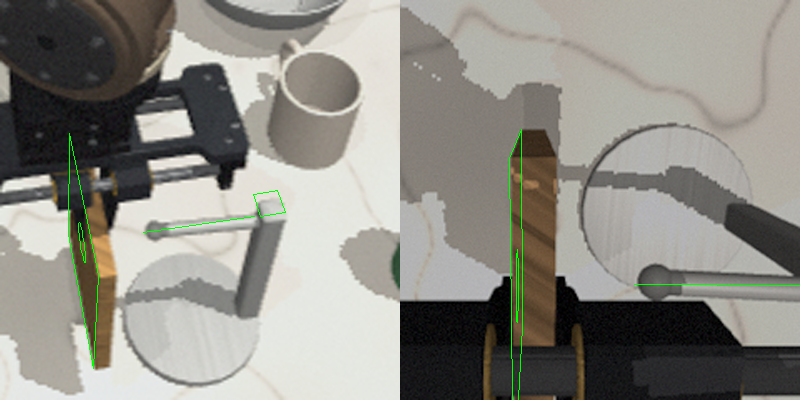

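Overlays: the mat fits its predicted outline. The peg ball lies about 1.5 mm to +y of the fit, so the peg yaw is nearer -0.12. Clearance is 7 mm, so I'll thread slowly along the peg.

>>> {"name": "carry_out", "arguments": {
  "series": [
    [0.15,-0.01,0.01,-0.1],
    [0.2,-0.01,0,-0.1],
    [0.2,-0.01,0,-0.1],
    [0.2,-0.01,0,0],
    [0,0,0,0]
  ]
}}

```text
t: 23.95
eef_pos: [545.7, -322.9, 174.0]
tcp_rot: [3.141, 0.0, 1.457]
ft_force: [0.3, -0.3, -0.9]
opening: 0.122
grip_force: 30.0
```

>>> {"name": "carry_out", "arguments": {
  "series": [
    [0.15,-0.02,0,0],
    [0.15,-0.02,0,0],
    [0.15,-0.02,0,0],
    [0,0,0,0],
    [0,0,0,0]
  ]
}}

```text
t: 24.45
eef_pos: [566.8, -325.9, 174.2]
tcp_rot: [-3.141, -0.0, 1.456]
ft_force: [-0.9, 0.2, -0.4]
opening: 0.128
grip_force: 30.0
```

>>> {"name": "carry_out", "arguments": {
  "series": [
    [0.12,-0.01,0,0],
    [0.12,-0.01,0,0],
    [0.1,0,0,0],
    [0,0,0,0],
    [0,0,0,0]
  ]
}}

```text
t: 24.95
eef_pos: [583.9, -326.9, 174.2]
tcp_rot: [-3.141, -0.0, 1.456]
ft_force: [0.3, 0.7, -0.4]
opening: 0.126
grip_force: 30.0
```

>>> {"name": "carry_out", "arguments": {
  "series": [
    [0,0,-0.03,0],
    [0,0,-0.03,0],
    [0,0,-0.03,0],
    [0,0,-0.03,0],
    [0,0,0,0]
  ]
}}

```text
t: 25.45
eef_pos: [583.7, -326.9, 168.1]
tcp_rot: [-3.141, -0.0, 1.456]
ft_force: [-0.3, 0.0, -0.9]
opening: 0.123
grip_force: 30.0
```

>>> {"name": "carry_out", "arguments": {
  "series": [
    [0,0,-0.02,0],
    [0,0,0,0],
    [0,0,-0.02,0],
    [0,0,0,0],
    [0,0,0,0]
  ]
}}

```text
t: 25.95
eef_pos: [583.9, -327.0, 166.3]
tcp_rot: [3.141, 0.0, 1.456]
ft_force: [-0.2, 0.3, -1.1]
opening: 0.127
grip_force: 30.0
```

>>> {"name": "carry_out", "arguments": {
  "series": [
    [0,0,-0.02,0],
    [0,0,0,0],
    [0,0,0,0],
    [0,0,0,0],
    [0,0,0,0]
  ]
}}

```text
t: 26.45
eef_pos: [583.9, -327.0, 165.5]
tcp_rot: [3.141, 0.0, 1.456]
ft_force: [-0.7, 0.6, 2.7]
opening: 0.121
grip_force: 30.0
```

>>> {"name": "carry_out", "arguments": {
  "series": [
    [0,0,-0.02,0],
    [0,0,0,0],
    [0,0,0,0],
    [0,0,0,0],
    [0,0,0,0]
  ]
}}

```text
t: 26.95
eef_pos: [583.9, -327.0, 165.3]
tcp_rot: [3.141, 0.001, 1.456]
ft_force: [-2.0, 1.3, 8.0]
opening: 0.125
grip_force: 30.0
```

The hole's upper rim rests on the peg. I'll release and rise straight up.

>>> {"name": "carry_out", "arguments": {
  "series": [
    [0,0,0.01,0],
    [0,0,0,0],
    [0,0,0,0],
    [0,0,0,0],
    [0,0,0,0]
  ],
  "fingers": 0.48
}}

```text
t: 27.45
eef_pos: [583.8, -326.9, 164.6]
tcp_rot: [-3.141, -0.0, 1.456]
ft_force: [-0.3, 0.6, 0.3]
opening: 0.26
grip_force: 0.0
```

>>> {"name": "carry_out", "arguments": {
  "series": [
    [0,0,0.1,0],
    [0,0,0.15,0],
    [0,0,0.3,0],
    [0,0,0.6,0],
    [0,0,0.6,0]
  ]
}}

```text
t: 27.95
eef_pos: [583.7, -326.9, 253.8]
tcp_rot: [-3.141, -0.0, 1.456]
ft_force: [0.7, -0.3, 0.1]
opening: 0.256
grip_force: 0.0
```

>>> {"name": "carry_out", "arguments": {
  "series": [
    [-0.5,0.5,0.5,0],
    [-0.5,0.5,0,0],
    [-0.5,0.5,0,0],
    [0,0,0,0],
    [0,0,0,0]
  ]
}}

```text
t: 28.45
eef_pos: [509.0, -251.9, 278.6]
tcp_rot: [3.14, 0.001, 1.457]
ft_force: [-0.1, -0.4, -0.2]
opening: 0.261
grip_force: 0.0
```

>>> {"name": "carry_out", "arguments": {
  "series": [
    [0,0,0,0],
    [0,0,0,0],
    [0,0,0,0],
    [0,0,0,0],
    [0,0,0,0]
  ]
}}

```text
t: 28.95
eef_pos: [508.9, -252.1, 277.1]
tcp_rot: [-3.141, -0.0, 1.456]
ft_force: [0.6, -0.2, -1.1]
opening: 0.262
grip_force: 0.0
```

Run:
```python
from h import *
im,K,T=shot('side','s9.png'); s=env.state(); print(s['t'],s['eef_pos'],s['ft_force'])
b=cv2.imread('pics/s9.png')
f=lambda x0,y0,w,h:cv2.resize(b[y0:y0+h,x0:x0+w],(400,400),interpolation=cv2.INTER_CUBIC)
cv2.imwrite('pics/e9.png',np.hstack([f(250,234,150,150),f(160,90,150,150)]))
```

```text
29.0 [ 508.89846989 -252.07249884  277.16832382] [ 0.11783937 -0.3221001   0.81768773]
```

View pics/e9.png

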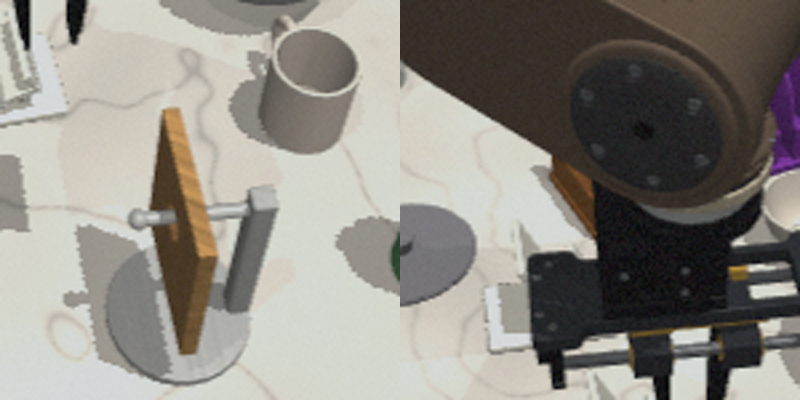

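The mat hangs on the peg with the ball end out in front. The arm hides the rack here, but the earlier view showed the board standing in its slot. Handing in.

```bash
python3 -c "
from cell import env
print(env.job_done())"
```

```text
the job is handed in; nothing more can be done
None
```

The board stands centred on the floor of the empty slot, the cork mat hangs by its hole on the peg, and the job was handed in at about 29 s; the arm hid the rack in the final picture, so the board was last seen standing right after its release.

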